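Set the turret stop and hold a strip home against the sprung plunger

TASK

On the plywood length-stop jig, first turn the black knob of the turret stop until its red pointer lines up with the red index line. Then take the long narrow wooden strip, lay it flat lengthwise in the jig's channel and push it firmly, but not with brute force, against the sprung brass plunger until its end meets the steel stop. Finish holding it there, still pressed home as if for drilling; do not let go, and leave the shorter, wider offcut where it lies.

Things in the scene. Friction and masses are not known exactly. Their poses are not given: they have to be found in the camera images.
- jig: Fixed length-stop jig, turned up to 0.25 rad. Origin at bench height; x along the channel in the push direction (away from the robot), y left, z up. Plywood base 6 mm thick, 100 mm wide, x = -100 to 125 mm. Across its far end (x = 98 to 124 mm) stands a grey spring housing 40 mm high, with the red index line and white 10 degree graduations on top.
- channel_mouth (a point): Start of the jig's straight channel, on its centre line and on the base (jig x = -57, z = 6 mm; axes as jig). Channel 36 mm wide, 72 mm long to jig x = 15 mm, open above and at the mouth, between dark wooden rails 14 mm wide and only 6 mm high; flared rail ends reach 18 mm back from the mouth.
- strip: Loose long narrow brown wooden offcut, 30 x 150 x 20 mm, the one to load. Origin at the centre of its underside; its length lies along its own y, its width along its x. Both ends are alike. It lies flat on the bench, left or right of the jig. Mass 40 to 76 g.
- short_offcut: Loose bystander: wider, shorter wooden offcut 45 x 110 x 22 mm (origin at the centre of its underside), on the other side of the jig. Not to be moved.
- turret (a joint): Angle (rad) of the knob about its upright axis at jig x = 60, y = 0 mm. 0: red pointer on the red index line (along the jig's +x). Positive is anticlockwise from above, range -1.6 to 1.6, starts between 0.6 and 1.3. 0.06 N m friction; stays where left.
- turret_grip (a point): Middle of the knob's black bar, on the turret axis, 56 mm above the bench; x axis along the red pointer, z up; turns with the knob. Bar 44 mm long (along the pointer), 12 mm wide, from 41 to 67 mm above the bench, on an aluminium disc of 48 mm diameter.
- stop_face (a point): On the square steel stop under the disc (44 x 44 mm, z = 17 to 36 mm, off-centre on the turret axis, turns with the knob): middle of its side opposite the pointer, 22 mm up, 16 mm from the axis (neighbouring sides: 22 mm); x along the pointer. At turret 0 this side is the hard stop at jig x = 44 mm: the strip's centre is then at jig x = -31 mm.
- plunger (a joint): Travel (m) of the sprung brass plunger along jig +x; 0 fully out (face at jig x = 30 mm). 0.014 when the strip meets the stop at turret 0; a wrong turret setting stops the strip earlier. Spring 3.6 N at the start plus 300 N/m, about 8 N at the stop; it pushes the strip back if released.
- plunger_face (a point): Centre of the plunger's front face (28 mm wide, 9 mm high), 12.5 mm above the bench; moves with it; x axis along the jig's x.

How it is judged (in metres and radians):
On the way, in this order (a step that is already met when the one before it is completed fails the run):
1. the knob's red pointer stands on the red index line (within 0.12 rad), at rest (value of joint turret between -0.12 and 0.12 rad and velocity of joint turret between -0.05 and 0.05 rad/s), for 0.3 s.
2. the strip lies lengthwise and flat in the channel (y of strip in the frame of jig between -0.007 and 0.007 m and z of strip in the frame of jig between 0.003 and 0.011 m and angle between the y axis of strip and the x axis of jig, either way round below 0.1 rad and x of strip in the frame of jig above -0.095 m and value of joint turret between -0.12 and 0.12 rad), for 0.1 s.
At the end, for the whole second after the job is handed in: Turret within 0.12 rad of the index; strip flat in the channel (underside 3 to 11 mm up, within 7 mm and 0.10 rad of its centre line), plunger in by over 11 mm, strip pressing the stop with over 1.5 N, at rest (under 10 mm/s), touched by the fingers with over 1 N (value of joint turret between -0.12 and 0.12 rad and y of strip in the frame of jig between -0.007 and 0.007 m and z of strip in the frame of jig between 0.003 and 0.011 m and angle between the y axis of strip and the x axis of jig, either way round below 0.1 rad and value of joint plunger above 0.011 m and contact force between strip and turret above 1.5 N and contact force between the fingers and strip above 1 N and linear speed of strip below 0.01 m/s); the arm keeps its last pose, push and grip.
It fails at once if the strip is rammed against the stop with more than 60 N (contact force between strip and turret above 60 N).
It fails at once if the short offcut is moved by more than 30 mm (distance of short_offcut from where it was at the start of the episode above 0.03 m).
It also fails if it takes over 56 s, if anything falls off the work surface, if the arm or the gripper's body presses on something with over 40 N, if the wrist force passes 120 N, or if a joint passes its speed limit or range.

ROBOT

A 6-joint arm with a two-finger parallel gripper is mounted at the origin on a cart in front of the work surface, level with it; the furniture and walls round the work are solid. World frame = base frame: x ahead of the robot, y to its left, z up, the work surface at z = 0. Lengths are in m, angles in degrees, forces in N, time in s.
With the tool pointing down it reaches from about 0.375 to 0.9 m from the base axis. Payload 3.1 kg.
Tool frame: the origin (TCP) lies on the centre line of the jaws, within the pads' length; the fingertips stand 14 mm ahead of it and the grasp point (between the pads) lies 5 mm behind it (bot.tips_ahead is the distance from the TCP to the fingertips, in m); z points along the fingers, y is the line along which they close (so a half turn about z gives the same grasp; the last joint's range is limited). The gripper opens to 87 mm and grips with 3 to 60 N. Pads are 19 mm wide; open, the fingers measure 117 mm over their backs; the gripper's body (75 mm by 190 mm) begins 51 mm behind the grasp point.
Start: joints at [-84.368, 30.224, 82.088, -0, 67.689, -10.227], TCP at [0.171, -0.601, 0.237] pointing down, gripper open.
Joint ranges: [-176.69, 176.69], [-43.24, 126.21], [12.49, 139.97], [-82, 262], [0, 151.66], [-163.58, 163.58]. Speed limits (degrees/s): [159.86, 159.86, 180, 180, 180, 180].

INTERFACE

Orientations are given as a 3x3 rotation matrix whose columns are the frame's x, y, z axes.
In Python, from rig import bot gives the robot as it stands.
- The arm moves only by the tool play_rows, never from a script. Its argument "moves" is a list that holds one entry, the list of rows, each a list of 6 numbers: the shift along the tool's x, y, z in mm, then the turn, a rotation vector about the tool's x, y, z in rad. A call has 1 to 5 rows; each row shifts and turns the commanded pose from where the row before left it, along the tool's axes as they then stand; what a row does not reach is not made up. A row lasts 1/10 s, in which the tool goes at most 50 mm and 8.59 degrees, less where a joint would pass 70% of its speed; a pose out of reach is approached as far as the arm can. A call with a gripper value outside its range is refused whole. "fingers" is the opening, from -1 (shut) to 1 (fully open), set as the call begins (left out, the last holds). The fingers move at their own pace and stop on an object; the grip force is fixed at half the most. Time passes only in rows, so rows that do not move let the fingers close. It gives the time, the measured TCP pose, the force, the opening and the grip force at its end, in the units of the state.
- bot.read_state(): the state, without advancing time (a new reading comes with each control period).
- bot.capture(name): name is "scene" or "side" or "wrist"; returns a dict with "image" (400x640x3 uint8, blue, green, red), "fx", "fy", "cx", "cy" (pixels), "R" (3x3) and "t" (3): a world point X has camera coordinates R X + t. Camera axes: x right, y down, z forward; pixel columns grow to the right and rows downward; lengths in m; the calibration is good to about 2 mm. The wrist camera is an equidistant fisheye: a pixel r from the principal point sees the ray r / f radians off the axis. A picture is of the moment at which its call begins. There is no depth.
- bot.hand_in(): hands the job in; it is judged then, once.
Trained networks look in a picture, given as the dict that the camera call returned (one of the last four; its "shot" number tells which), for a name from the list of things; names that differ only in an ending like _2 or _b are one class to them, and where a whole thing is asked for, a point or a joint stands for the part that bears it (a point fixed in the world has none). Each returns a list of dicts, best first, with "confidence" (0 to 1); they miss things now and then, are a little off and sometimes report something else, mostly with a low value. They report only what shows in the picture. A call takes as long as a camera call.
- bot.search_frame(picture, query): "centre" ([column, row] in pixels, amid what is visible of it).
- bot.silhouettes(picture, query): "pixels" (400x640 bool, what is visible of it) and "centre" ([column, row] in pixels, amid what is visible of it).
- bot.pinpoint(picture, query): "centre" ([column, row] in pixels: a listed point, or the origin of a listed thing).
The state is a dict: "time_s": time; "joint_positions": joint angles; "qvel": joint speeds; "tau": joint torques, N m; "position": TCP position; "tcp_rot": TCP orientation; "force": force on the tool from outside, world axes, zero at the start; "moment": the same for the moment, N m; "opening": opening from 0.0 (shut) to 1.0 (fully open); "grasp_force": force on a finger pad.
Only numpy, scipy, OpenCV 4.12 (cv2) and the standard library are available. Lean on these libraries where they do the work, as an engineer would, in place of code of your own. Each camera call takes 0.05 s, during which the arm holds its last target. There are 200 camera calls.

## Working session

There is one attempt and no reset: what is moved stays moved. The work goes in short steps, Python scripts to look and compute and a tool call to move; the robot and the scene stay as the last step left them, time stands still between calls to the robot, and variables do not carry over. Pictures are saved under pics/ and viewed, at most 13 in all, crops included, and the job is handed in when it is done.

Besides the shell and the picture viewer there is one more tool, called after ">>>" as name([rows], argument=value, ...), one row to a line, values as JSON. play_rows: Moves the arm, as the interface text tells. Its arguments: {"type":"object","properties":{"moves":{"type":"array","items":{"type":"array","items":{"type":"array","items":{"type":"number"}}}},"fingers":{"type":"number"}},"required":["moves"]}

```bash
mkdir -p pics; ls
cat > h.py <<'E'
import numpy as np, cv2
from rig import bot
def ray(p,uv):
    x=(uv[0]-p["cx"])/p["fx"]; y=(uv[1]-p["cy"])/p["fy"]
    d=np.array([x,y,1.])
    R=np.array(p["R"]);t=np.array(p["t"])
    return -R.T@t, R.T@d
def rayw(p,uv):
    x=(uv[0]-p["cx"])/p["fx"]; y=(uv[1]-p["cy"])/p["fy"]
    r=np.hypot(x,y)+1e-9
    d=np.array([np.sin(r)*x/r,np.sin(r)*y/r,np.cos(r)])
    R=np.array(p["R"]);t=np.array(p["t"])
    return -R.T@t, R.T@d
def at(p,uv,z,w=False):
    o,d=(rayw if w else ray)(p,uv)
    return o+d*(z-o[2])/d[2]
E
python3 - <<'E'
from h import *
s=bot.read_state();print(s["time_s"],s["position"],s["tcp_rot"],s["opening"])
for n in ["scene","side","wrist"]:
    p=bot.capture(n);cv2.imwrite(f"pics/{n}0.png",p["image"]);w=n=="wrist"
    print(n,p["fx"],p["R"],p["t"])
    for q,z in [("jig",0),("channel_mouth",.006),("strip",0),("short_offcut",0),("turret_grip",.056),("plunger_face",.0125),("stop_face",.022)]:
        for r in bot.pinpoint(p,q)[:2]: print(q,np.round(r["centre"]),round(r["confidence"],2),at(p,r["centre"],z,w).round(4))
E
```

```text
pics
0.0 [ 0.17075936 -0.60048395  0.23556177] [[ 9.61935842e-01  2.73275294e-01 -2.20314490e-04]
 [ 2.73275115e-01 -9.61933455e-01  2.17729750e-03]
 [ 3.83073737e-04 -2.15462697e-03 -9.99997605e-01]] 1.001042341273779
scene 415.33260354885266 [[-0.75777618 -0.65250831  0.00285665]
 [-0.38060966  0.43844819 -0.81418638]
 [ 0.53001089 -0.61805832 -0.58059657]] [0.40463987 0.24643692 0.65770035]
jig [309. 228.] 0.73 [0.542  0.0319 0.    ]
channel_mouth [333. 232.] 0.92 [0.4894 0.0136 0.006 ]
strip [403. 186.] 0.8 [ 0.4779 -0.2565  0.    ]
short_offcut [263. 298.] 0.8 [0.4697 0.2375 0.    ]
turret_grip [287. 197.] 0.84 [0.6087 0.0326 0.056 ]
plunger_face [301. 220.] 0.53 [0.5672 0.0322 0.0125]
stop_face [294. 207.] 0.83 [0.6016 0.0172 0.022 ]
side 494.08811512177095 [[-0.94934474 -0.31418357  0.00576681]
 [-0.17512641  0.5137504  -0.83987574]
 [ 0.26091246 -0.79834154 -0.54274808]] [0.52164059 0.14797835 1.13739704]
jig [312. 217.] 0.6 [0.5541 0.02   0.    ]
channel_mouth [338. 214.] 0.67 [ 0.4938 -0.0088  0.006 ]
strip [364. 171.] 0.83 [ 0.484  -0.2505  0.    ]
short_offcut [315. 277.] 0.88 [0.4778 0.229  0.    ]
turret_grip [293. 197.] 0.96 [0.6041 0.0256 0.056 ]
plunger_face [305. 212.] 0.45 [0.5736 0.0214 0.0125]
stop_face [296. 209.] 0.76 [0.595  0.0257 0.022 ]
wrist 309.70691628693146 [[ 2.72455083e-01 -9.62168480e-01  2.11002806e-04]
 [-9.16913701e-01 -2.59573912e-01  3.03134704e-01]
 [-2.91611886e-01 -8.27840621e-02 -9.52947694e-01]] [-0.62522004 -0.03656742  0.39165366]
```

View pics/scene0.png

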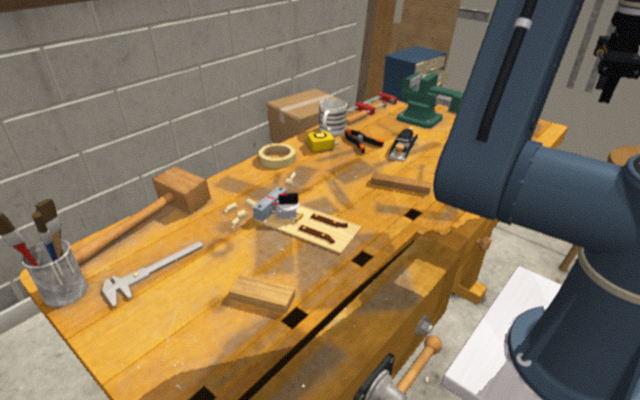

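Run:
```python
from h import *
im=cv2.imread("pics/side0.png");cv2.imwrite("pics/c1.png",cv2.resize(im[150:300,240:440],None,fx=4,fy=4,interpolation=cv2.INTER_CUBIC))
for n in ["scene","side"]:
    p=bot.capture(n)
    for q,z in [("strip",.01),("short_offcut",.01)]:
        r=bot.silhouettes(p,q)[0];m=r["pixels"].astype(np.uint8)
        c=max(cv2.findContours(m,0,1)[0],key=cv2.contourArea)[:,0,:]
        W=np.array([at(p,u,z)[:2] for u in c]).astype(np.float32)
        print(n,q,cv2.minAreaRect(W))
    print([r["centre"] for r in bot.search_frame(p,"turret")][:1])
```

```text
scene strip ((0.4839215874671936, -0.2488064467906952), (0.15209561586380005, 0.060192883014678955), 22.362253189086914)
scene short_offcut ((0.47362831234931946, 0.23562616109848022), (0.12058181315660477, 0.06447646021842957), 22.93882942199707)
[[285.3, 205.3]]
side strip ((0.4848417043685913, -0.2580292820930481), (0.15332698822021484, 0.0680517852306366), 24.0530948638916)
side short_offcut ((0.4722883105278015, 0.23163297772407532), (0.11332981288433075, 0.07062172144651413), 22.8019962310791)
[[294.1, 204.1]]
```

View pics/c1.png

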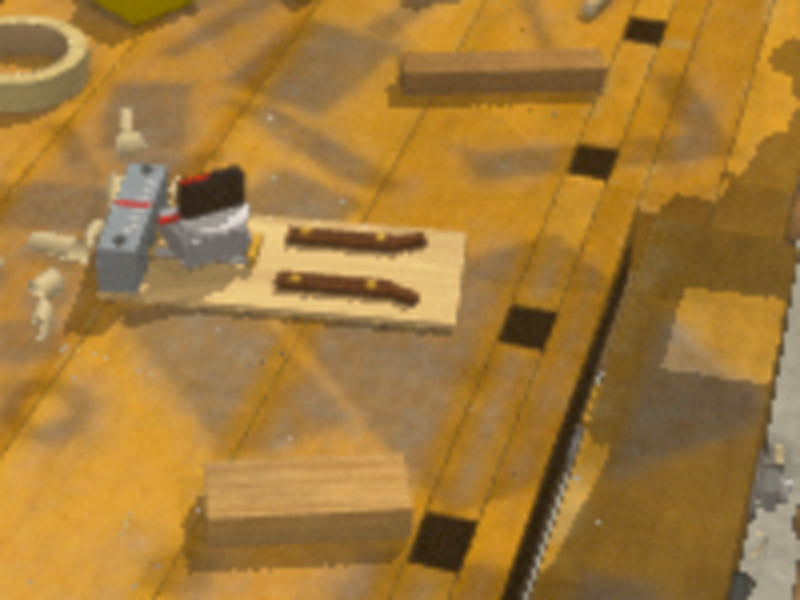

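>>> play_rows([
  [[36.8, -30.4, 0, 0, 0, 0], [36.8, -30.4, 0, 0, 0, 0], [36.8, -30.4, 0, 0, 0, 0], [36.8, -30.4, 0, 0, 0, 0], [36.8, -30.4, 0, 0, 0, 0]],
])

```text
time_s: 2.1
position: [0.3071, -0.4032, 0.2368]
tcp_rot: [[0.962, 0.273, 0.0], [0.273, -0.962, -0.001], [0.0, 0.001, -1.0]]
force: [0.9, 0.5, 0.3]
opening: 1.002
grasp_force: 0.0
```

>>> play_rows([
  [[36.8, -30.4, 0, 0, 0, 0], [36.8, -30.4, 0, 0, 0, 0], [36.8, -30.4, 0, 0, 0, 0], [36.8, -30.4, 0, 0, 0, 0], [0, 0, 0, 0, 0, 0]],
])

```text
time_s: 2.6
position: [0.4166, -0.2424, 0.2367]
tcp_rot: [[0.96, 0.28, 0.001], [0.28, -0.96, 0.002], [0.001, -0.002, -1.0]]
force: [-1.1, -0.2, -0.4]
opening: 1.003
grasp_force: 0.0
```

```bash
cat >> h.py <<'E'
def look(name,qs):
    p=bot.capture("wrist");cv2.imwrite(f"pics/{name}.png",p["image"])
    for q,z in qs:
        for r in bot.pinpoint(p,q)[:1]: print(q,np.round(r["centre"]),round(r["confidence"],2),at(p,r["centre"],z,True).round(4))
    return p
def rect(p,q,z):
    r=bot.silhouettes(p,q)[0];m=r["pixels"].astype(np.uint8)
    c=max(cv2.findContours(m,0,1)[0],key=cv2.contourArea)[:,0,:]
    W=np.array([at(p,u,z,True)[:2] for u in c]).astype(np.float32)
    return cv2.minAreaRect(W)
E
python3 - <<'E'
from h import *
s=bot.read_state();print(s["time_s"],s["position"],s["tcp_rot"])
p=look("w1",[("strip",0),("channel_mouth",.006),("jig",0),("turret_grip",.056)])
print(rect(p,"strip",.02))
E
```

```text
2.6 [ 0.4165954  -0.2424356   0.23671399] [[ 9.59956440e-01  2.80148814e-01  5.24689186e-04]
 [ 2.80147144e-01 -9.59954709e-01  2.12942097e-03]
 [ 1.10023261e-03 -1.89716119e-03 -9.99997595e-01]]
strip [347. 120.] 0.97 [ 0.4816 -0.2532  0.    ]
channel_mouth [160.  66.] 0.76 [0.4928 0.0046 0.006 ]
jig [164.  27.] 0.95 [0.5471 0.018  0.    ]
turret_grip [349. 119.] 0.69 [ 0.4856 -0.2504  0.056 ]
((0.48381102085113525, -0.2528733015060425), (0.14993597567081451, 0.032311588525772095), 22.459566116333008)
```

View pics/w1.png

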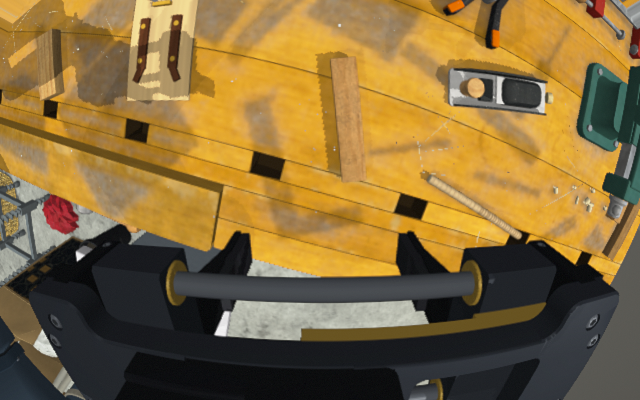

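>>> play_rows([
  [[32, -34, 0, 0, 0, 0], [32, -34, 0, 0, 0, 0], [32, -34, 0, 0, 0, 0], [32, -34, 0, 0, 0, 0], [32, -34, 0, 0, 0, 0]],
])

```text
time_s: 3.4
position: [0.5228, -0.0404, 0.2366]
tcp_rot: [[0.963, 0.27, 0.0], [0.27, -0.963, -0.0], [0.0, 0.0, -1.0]]
force: [1.3, 0.9, -0.2]
opening: 1.001
grasp_force: 0.0
```

>>> play_rows([
  [[20, -35, 0, 0, 0, 0], [0, 0, 0, 0, 0, 0], [0, 0, 0, 0, 0, 0], [0, 0, 0, 0, 0, 0]],
])

```text
time_s: 3.8
position: [0.5316, -0.0029, 0.2364]
tcp_rot: [[0.963, 0.271, -0.0], [0.271, -0.963, -0.0], [-0.001, 0.0, -1.0]]
force: [-0.5, -0.5, 0.9]
opening: 0.995
grasp_force: 0.0
```

Run:
```python
from h import *
s=bot.read_state();print(s["time_s"],s["position"],s["tcp_rot"])
p=look("w2",[("channel_mouth",.006),("jig",0),("turret_grip",.056),("stop_face",.022),("plunger_face",.0125)])
r=bot.silhouettes(p,"turret")[0];m=r["pixels"];print(r["centre"],m.sum())
# dark bar in knob mask, at z=.067
im=p["image"];hsv=cv2.cvtColor(im,cv2.COLOR_BGR2HSV)
u,v=map(int,r["centre"])
cv2.imwrite("pics/w2c.png",cv2.resize(im[max(0,v-70):v+70,max(0,u-90):u+90],None,fx=4,fy=4,interpolation=cv2.INTER_CUBIC));print(max(0,u-90),max(0,v-70))
```

```text
3.8 [ 0.5315587  -0.00285975  0.23642723] [[ 9.62536620e-01  2.71151417e-01 -4.05165078e-04]
 [ 2.71151217e-01 -9.62536638e-01 -4.86773751e-04]
 [-5.21975624e-04  3.58676557e-04 -9.99999799e-01]]
channel_mouth [307. 191.] 0.59 [0.4964 0.0089 0.006 ]
jig [310. 149.] 0.6 [0.5487 0.0197 0.    ]
turret_grip [310. 106.] 0.69 [0.603  0.0315 0.056 ]
stop_face [316. 115.] 0.61 [0.5934 0.0236 0.022 ]
plunger_face [313. 132.] 0.51 [0.5728 0.0211 0.0125]
[307.5, 103.8] 1829
217 33
```

View pics/w2c.png

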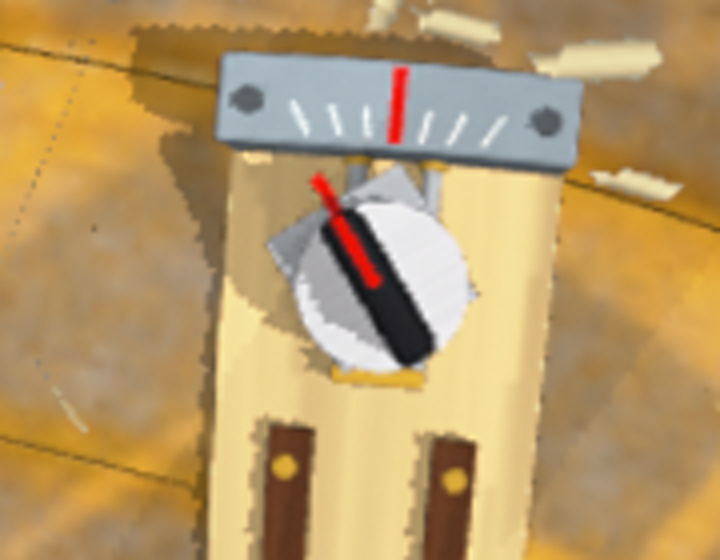

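Run:
```python
from h import *
p=bot.capture("wrist")
f=lambda x,y,z:at(p,(217+x/4-.4,33+y/4-.4),z,True)[:2]
a,b=f(338,222,.067),f(415,355,.067);d=a-b;print("bar",(a+b)/2,np.linalg.norm(d),np.degrees(np.arctan2(d[1],d[0])))
c,e=f(401,68,.04),f(396,142,.04);d=c-e;print("index",c,e,np.degrees(np.arctan2(d[1],d[0])))
print("disc",f(385,287,.041), "rails gap",(f(315,440,.012)+f(428,440,.012))/2,f(315,440,.012)-f(428,440,.012))
l0,l1=f(229,250,.006),f(208,555,.006);r0,r1=f(560,190,.006),f(527,555,.006)
for d in(l0-l1,r0-r1):print(np.degrees(np.arctan2(d[1],d[0])))
```

```text
bar [0.60468523 0.03196323] 0.03938959195432368 45.1538621967097
index [0.66535899 0.04318167] [0.64481321 0.03881182] 12.007233293409515
disc [0.60506419 0.03078927] rails gap [0.55877695 0.02330163] [-0.00909948  0.03297354]
10.101131172553822
11.429984978581862
```

>>> play_rows([
  [[40, -6.8, 0, 0, 0, 0], [40, -6.8, 0, 0, 0, -0.12], [0, 0, 20, 0, 0, -0.14], [0, 0, 30, 0, 0, -0.14], [0, 0, 30, 0, 0, -0.12]],
])

```text
time_s: 4.7
position: [0.6057, 0.034, 0.156]
tcp_rot: [[0.695, 0.719, 0.002], [0.719, -0.695, -0.0], [0.001, 0.001, -1.0]]
force: [0.5, 0.0, -0.9]
opening: 0.998
grasp_force: 0.0
```

>>> play_rows([
  [[0, 0, 15, 0, 0, 0], [0, 0, 0, 0, 0, 0], [0, 0, 0, 0, 0, 0], [0, 0, 0, 0, 0, 0]],
], fingers=-0.2)

```text
time_s: 5.1
position: [0.6061, 0.0337, 0.1429]
tcp_rot: [[0.699, 0.715, 0.003], [0.715, -0.699, -0.0], [0.002, 0.002, -1.0]]
force: [0.7, -0.6, 0.3]
opening: 0.72
grasp_force: 0.0
```

Run:
```python
from h import *
p=look("w3",[("turret_grip",.056)])
s=bot.read_state();print(s["time_s"],s["position"],s["tcp_rot"][:2],s["opening"])
```

```text
turret_grip [322. 213.] 0.98 [0.6015 0.0309 0.056 ]
5.2 [0.6059653  0.03371324 0.14297429] [[ 6.99064601e-01  7.15052953e-01  2.82100053e-03]
 [ 7.15056420e-01 -6.99066666e-01 -3.35627097e-04]] 0.6297934845621086
```

View pics/w3.png

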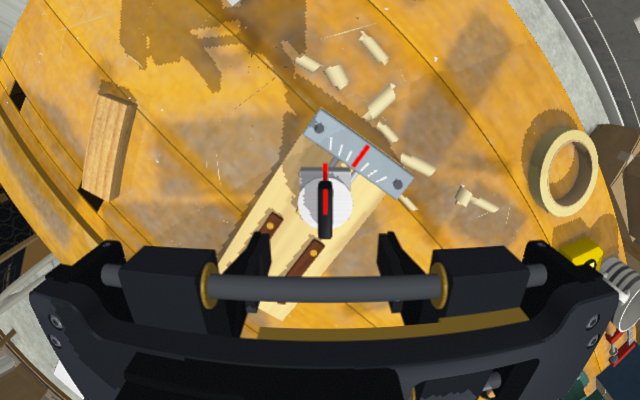

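>>> play_rows([
  [[-2, 0.5, 40, 0, 0, 0], [0, 0, 43, 0, 0, 0], [0, 0, 0, 0, 0, 0], [0, 0, 0, 0, 0, 0]],
])

```text
time_s: 5.6
position: [0.6044, 0.0319, 0.0587]
tcp_rot: [[0.699, 0.715, 0.0], [0.715, -0.699, -0.0], [0.0, 0.0, -1.0]]
force: [-0.0, -0.5, 0.1]
opening: 0.413
grasp_force: 0.0
```

>>> play_rows([
  [[0, 0, 0, 0, 0, 0], [0, 0, 0, 0, 0, 0], [0, 0, 0, 0, 0, 0], [0, 0, 0, 0, 0, 0]],
], fingers=-1)

```text
time_s: 6.0
position: [0.6052, 0.0311, 0.0592]
tcp_rot: [[0.698, 0.716, 0.003], [0.716, -0.698, -0.002], [0.001, 0.004, -1.0]]
force: [0.7, -0.9, 3.2]
opening: 0.134
grasp_force: 30.0
```

Gripped. Turn clockwise (tool +z) about 0.6 rad.

>>> play_rows([
  [[0, 0, 0, 0, 0, 0.1], [0, 0, 0, 0, 0, 0.1], [0, 0, 0, 0, 0, 0.1], [0, 0, 0, 0, 0, 0.1], [0, 0, 0, 0, 0, 0.1]],
])

```text
time_s: 6.5
position: [0.6052, 0.0311, 0.0592]
tcp_rot: [[0.957, 0.289, 0.003], [0.289, -0.957, -0.001], [0.002, 0.002, -1.0]]
force: [1.9, -2.8, 1.2]
opening: 0.132
grasp_force: 30.0
```

>>> play_rows([
  [[0, 0, 0, 0, 0, 0.1], [0, 0, 0, 0, 0, 0], [0, 0, 0, 0, 0, 0]],
])

```text
time_s: 6.8
position: [0.6052, 0.0311, 0.0592]
tcp_rot: [[0.98, 0.198, 0.003], [0.198, -0.98, -0.001], [0.002, 0.002, -1.0]]
force: [1.8, -5.3, 1.2]
opening: 0.14
grasp_force: 30.0
```

Run:
```python
from h import *
p=look("w4",[])
s=bot.read_state();R=np.array(s["tcp_rot"]);print(s["time_s"],s["position"],np.degrees(np.arctan2(R[1,0],R[0,0])))
im=p["image"];cv2.imwrite("pics/w4c.png",cv2.resize(im[80:260,220:420],None,fx=3,fy=3,interpolation=cv2.INTER_CUBIC))
```

```text
6.85 [0.60518161 0.03110641 0.05916439] 11.380719792053311
```

View pics/w4c.png

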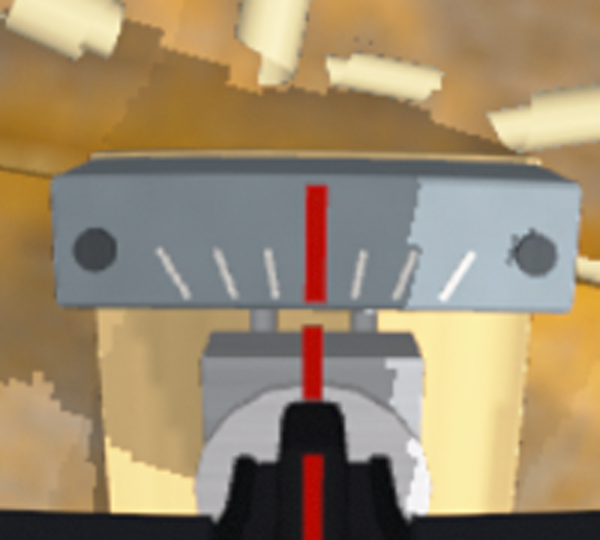

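>>> play_rows([
  [[0, 0, 0, 0, 0, 0], [0, 0, 0, 0, 0, 0], [0, 0, 0, 0, 0, 0], [0, 0, -30, 0, 0, 0], [0, 0, -45, 0, 0, 0]],
], fingers=0.2)

```text
time_s: 7.35
position: [0.6008, 0.0329, 0.1311]
tcp_rot: [[0.981, 0.196, -0.009], [0.196, -0.981, 0.002], [-0.009, -0.004, -1.0]]
force: [0.4, -0.2, 0.3]
opening: 0.506
grasp_force: 0.0
```

Run:
```python
from h import *
p=look("w5",[("channel_mouth",.006),("jig",0),("turret_grip",.056)])
s=bot.read_state();R=np.array(s["tcp_rot"]);print(s["time_s"],s["position"],np.degrees(np.arctan2(R[1,0],R[0,0])))
im=p["image"]
b,g,r=[im[...,i].astype(int) for i in range(3)]
m=((r>120)&(g<50)&(b<50)).astype(np.uint8)
n,l,st,ce=cv2.connectedComponentsWithStats(m)
for i in range(1,n):
    if st[i,4]>15:
        ys,xs=np.where(l==i);W=np.array([at(p,(x,y),.04,True)[:2] for x,y in zip(xs,ys)]);
        v=cv2.fitLine(W.astype(np.float32),2,0,.01,.01).ravel();print(st[i],W.mean(0).round(4),np.degrees(np.arctan2(v[1],v[0])))
cv2.imwrite("pics/w5c.png",cv2.resize(im[80:260,220:420],None,fx=3,fy=3,interpolation=cv2.INTER_CUBIC))
```

```text
channel_mouth [328. 290.] 0.89 [0.4948 0.0078 0.006 ]
jig [327. 240.] 0.84 [0.5494 0.0198 0.    ]
turret_grip [326. 208.] 0.71 [0.6038 0.0315 0.056 ]
7.55 [0.60421246 0.03253127 0.13464103] 11.313965290693606
[327 125   4  26  97] [0.6552 0.0401] 10.215543
[326 159   4  17  65] [0.6319 0.0361] 10.986015
[326 185   5  28 138] [0.606  0.0304] 11.508969
```

View pics/w5c.png

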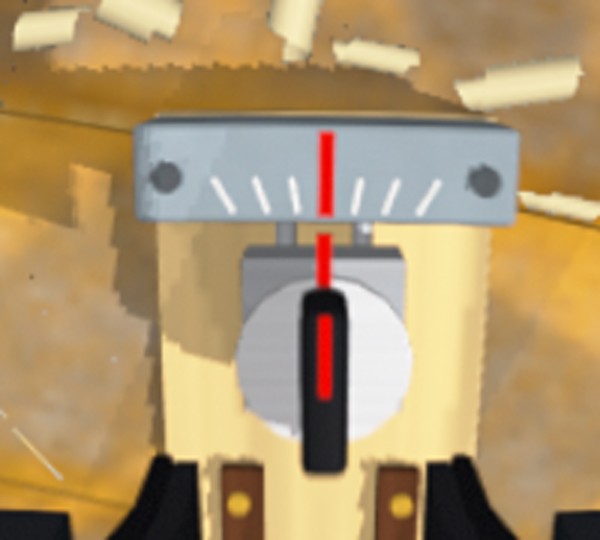

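>>> play_rows([
  [[-27, 37, 0, 0, 0, 0], [-27, 37, 0, 0, 0, 0], [-27, 37, 0, 0, 0, 0], [-27, 37, 0, 0, 0, 0], [-27, 37, 0, 0, 0, 0]],
])

```text
time_s: 8.05
position: [0.5056, -0.1761, 0.132]
tcp_rot: [[0.981, 0.196, -0.003], [0.196, -0.981, 0.002], [-0.003, -0.003, -1.0]]
force: [0.4, -0.2, 0.0]
opening: 0.603
grasp_force: 0.0
```

>>> play_rows([
  [[-27, 37, 0, 0, 0, -0.1], [-27, 37, 0, 0, 0, -0.095], [0, 0, 0, 0, 0, 0], [0, 0, 0, 0, 0, 0], [0, 0, 0, 0, 0, 0]],
], fingers=0.4)

```text
time_s: 8.55
position: [0.4728, -0.2589, 0.1325]
tcp_rot: [[0.924, 0.382, -0.002], [0.382, -0.924, 0.003], [-0.001, -0.003, -1.0]]
force: [0.5, 0.1, -0.1]
opening: 0.701
grasp_force: 0.0
```

Run:
```python
from h import *
p=look("w6",[("strip",0)])
print(rect(p,"strip",.02))
s=bot.read_state();R=np.array(s["tcp_rot"]);print(s["time_s"],s["position"],s["opening"],np.degrees(np.arctan2(R[1,0],R[0,0])))
```

```text
strip [324. 178.] 0.81 [ 0.4837 -0.2544  0.    ]
((0.48411858081817627, -0.25299590826034546), (0.1508355587720871, 0.03123326040804386), 22.34848976135254)
8.7 [ 0.47365904 -0.25881032  0.1331713 ] 0.7017702214930727 22.570369569552973
```

View pics/w6.png

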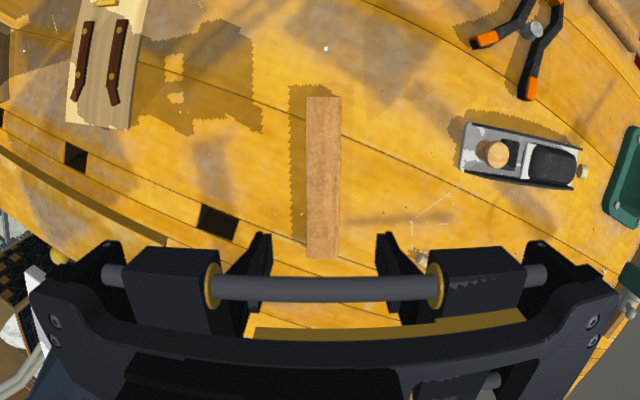

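>>> play_rows([
  [[0, -1, 40, 0, 0, 0], [0, 0, 40, 0, 0, 0], [0, 0, 29, 0, 0, 0], [0, 0, 0, 0, 0, 0], [0, 0, 0, 0, 0, 0]],
])

```text
time_s: 9.2
position: [0.4734, -0.2588, 0.0245]
tcp_rot: [[0.924, 0.383, -0.001], [0.383, -0.924, 0.001], [-0.0, -0.001, -1.0]]
force: [0.8, -0.6, 0.3]
opening: 0.701
grasp_force: 0.0
```

>>> play_rows([
  [[0, 0, 0, 0, 0, 0], [0, 0, 0, 0, 0, 0], [0, 0, 0, 0, 0, 0], [0, 0, 0, 0, 0, 0], [0, 0, 0, 0, 0, 0]],
], fingers=-1)

```text
time_s: 9.7
position: [0.4732, -0.2598, 0.0251]
tcp_rot: [[0.924, 0.382, 0.001], [0.382, -0.924, -0.0], [0.0, 0.001, -1.0]]
force: [-0.3, 0.7, 3.3]
opening: 0.338
grasp_force: 30.0
```

>>> play_rows([
  [[0, 0, -45, 0, 0, 0], [17.4, -40.7, -15, 0, 0, 0], [17.4, -40.7, 0, 0, 0, 0], [17.4, -40.7, 0, 0, 0, 0], [17.4, -40.7, 0, 0, 0, 0]],
])

```text
time_s: 10.2
position: [0.4752, -0.0814, 0.0849]
tcp_rot: [[0.925, 0.381, 0.001], [0.381, -0.925, -0.0], [0.001, 0.0, -1.0]]
force: [1.2, 0.1, -0.6]
opening: 0.341
grasp_force: 30.0
```

>>> play_rows([
  [[17.4, -40.7, 0, 0, 0, 0], [17.4, -40.7, 0, 0, 0, 0.1], [0, 0, 0, 0, 0, 0.097], [0, 0, 0, 0, 0, 0], [0, 0, 0, 0, 0, 0]],
])

```text
time_s: 10.7
position: [0.4767, 0.0056, 0.0846]
tcp_rot: [[0.981, 0.195, 0.001], [0.195, -0.981, -0.0], [0.001, 0.0, -1.0]]
force: [-1.2, 0.3, -0.2]
opening: 0.341
grasp_force: 30.0
```

Run:
```python
from h import *
s=bot.read_state();R=np.array(s["tcp_rot"]);print(s["time_s"],s["position"],s["opening"],np.degrees(np.arctan2(R[1,0],R[0,0])))
p=look("w7",[("strip",s["position"][2]-.025),("channel_mouth",.006),("turret_grip",.056),("jig",0)])
print(rect(p,"strip",s["position"][2]-.005))
im=p["image"];cv2.imwrite("pics/w7c.png",cv2.resize(im[40:300,200:450],None,fx=2.3,fy=2.3,interpolation=cv2.INTER_CUBIC))
```

```text
10.7 [0.47670019 0.00560673 0.08464419] 0.3405071731714843 11.27343131203188
strip [322. 219.] 0.85 [0.4902 0.0092 0.0596]
turret_grip [323.  21.] 0.55 [0.6042 0.0313 0.056 ]
((0.5131593346595764, 0.012871256098151207), (0.10203380137681961, 0.030424607917666435), 11.074665069580078)
```

View pics/w7c.png

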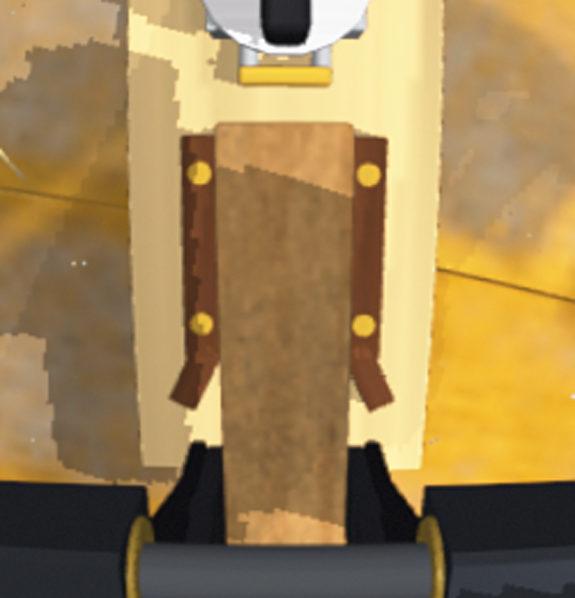

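>>> play_rows([
  [[0, 0.5, 25, 0, 0, 0], [0, 0, 15, 0, 0, 0], [0, 0, 8, 0, 0, 0], [0, 0, 4.5, 0, 0, 0], [0, 0, 0, 0, 0, 0]],
])

```text
time_s: 11.5
position: [0.4765, 0.0052, 0.0319]
tcp_rot: [[0.981, 0.193, -0.0], [0.193, -0.981, 0.0], [-0.0, -0.0, -1.0]]
force: [0.2, -0.2, -0.4]
opening: 0.34
grasp_force: 30.0
```

Run:
```python
from h import *
s=bot.read_state();R=np.array(s["tcp_rot"]);print(s["time_s"],s["position"],s["force"],s["opening"],np.degrees(np.arctan2(R[1,0],R[0,0])))
p=look("w8",[])
im=p["image"];cv2.imwrite("pics/w8c.png",cv2.resize(im[40:300,200:450],None,fx=2.3,fy=2.3,interpolation=cv2.INTER_CUBIC))
```

```text
11.5 [0.4764883  0.00521775 0.03186734] [ 0.20872334 -0.17792484 -0.39622633] 0.339897388020986 11.147335392789149
```

View pics/w8c.png

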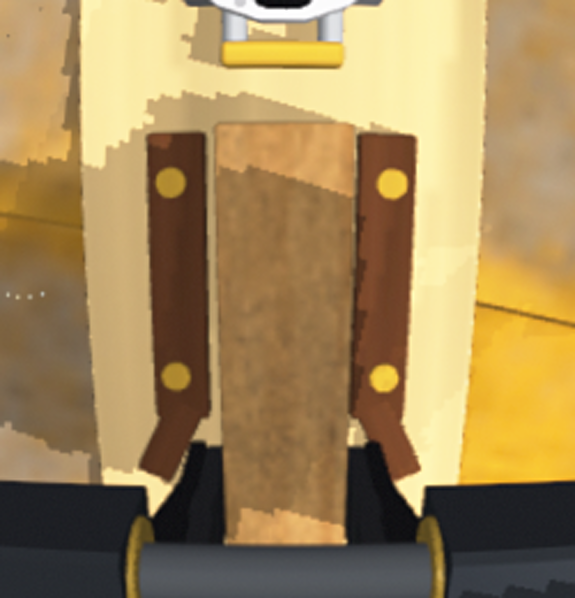

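>>> play_rows([
  [[3, -0.7, 0.5, 0, 0, 0], [3, 0, 0, 0, 0, 0], [3, 0, 0, 0, 0, 0], [3, 0, 0, 0, 0, 0], [0, 0, 0, 0, 0, 0]],
])

```text
time_s: 12.05
position: [0.4888, 0.0085, 0.0317]
tcp_rot: [[0.981, 0.194, 0.001], [0.194, -0.981, -0.0], [0.001, 0.0, -1.0]]
force: [-0.8, 0.0, 0.7]
opening: 0.339
grasp_force: 30.0
```

>>> play_rows([
  [[2, 0, 0, 0, 0, 0], [2, 0, 0, 0, 0, 0], [1, 0, 0, 0, 0, 0], [0, 0, 0, 0, 0, 0], [0, 0, 0, 0, 0, 0]],
])

```text
time_s: 12.55
position: [0.4919, 0.0095, 0.0314]
tcp_rot: [[0.981, 0.194, -0.002], [0.194, -0.981, 0.0], [-0.002, -0.001, -1.0]]
force: [-3.8, -1.5, 0.9]
opening: 0.343
grasp_force: 30.0
```

>>> play_rows([
  [[2, 0, 0, 0, 0, 0], [2, 0, 0, 0, 0, 0], [2, 0, 0, 0, 0, 0], [2, 0, 0, 0, 0, 0], [0, 0, 0, 0, 0, 0]],
])

```text
time_s: 13.05
position: [0.4994, 0.0111, 0.0313]
tcp_rot: [[0.981, 0.194, -0.004], [0.194, -0.981, 0.0], [-0.004, -0.001, -1.0]]
force: [-6.3, -1.9, 0.1]
opening: 0.336
grasp_force: 30.0
```

>>> play_rows([
  [[1, 0, 0, 0, 0, 0], [1, 0, 0, 0, 0, 0], [1, 0, 0, 0, 0, 0], [0, 0, 0, 0, 0, 0], [0, 0, 0, 0, 0, 0]],
])

```text
time_s: 13.55
position: [0.5016, 0.0116, 0.0312]
tcp_rot: [[0.981, 0.193, -0.005], [0.193, -0.981, 0.001], [-0.005, -0.002, -1.0]]
force: [-6.9, -3.1, 1.5]
opening: 0.338
grasp_force: 30.0
```

>>> play_rows([
  [[1, 0, 0, 0, 0, 0], [1, 0, 0, 0, 0, 0], [0, 0, 0, 0, 0, 0], [0, 0, 0, 0, 0, 0]],
])

```text
time_s: 13.95
position: [0.503, 0.0119, 0.0313]
tcp_rot: [[0.981, 0.194, -0.006], [0.194, -0.981, 0.001], [-0.006, -0.002, -1.0]]
force: [-7.9, -3.7, 2.9]
opening: 0.344
grasp_force: 30.0
```

>>> play_rows([
  [[1, 0, 0, 0, 0, 0], [1, 0, 0, 0, 0, 0], [0, 0, 0, 0, 0, 0], [0, 0, 0, 0, 0, 0]],
])

```text
time_s: 14.35
position: [0.5031, 0.0121, 0.0313]
tcp_rot: [[0.981, 0.194, -0.01], [0.194, -0.981, 0.0], [-0.01, -0.002, -1.0]]
force: [-10.6, -6.5, 5.0]
opening: 0.334
grasp_force: 30.0
```

>>> play_rows([
  [[1, 0.5, 0, 0, 0, 0], [1, 0.5, 0, 0, 0, 0], [1, 0, 0, 0, 0, 0], [0, 0, 0, 0, 0, 0], [0, 0, 0, 0, 0, 0]],
])

```text
time_s: 14.85
position: [0.5033, 0.0121, 0.0311]
tcp_rot: [[0.981, 0.195, -0.016], [0.195, -0.981, 0.001], [-0.016, -0.004, -1.0]]
force: [-14.6, -7.1, 8.8]
opening: 0.341
grasp_force: 30.0
```

Run:
```python
from h import *
p=look("w9",[])
s=bot.read_state();R=np.array(s["tcp_rot"]);print(s["time_s"],s["position"],s["force"],s["moment"],s["opening"],np.degrees(np.arctan2(R[1,0],R[0,0])))
im=p["image"];cv2.imwrite("pics/w9c.png",cv2.resize(im[0:260,200:450],None,fx=2.3,fy=2.3,interpolation=cv2.INTER_CUBIC))
```

```text
14.9 [0.5032968  0.0121525  0.03113376] [-15.06821091  -6.87025115   9.61256919] [-1.18346421  2.43084118 -0.18332882] 0.3414031636283606 11.244723718852798
```

View pics/w9c.png

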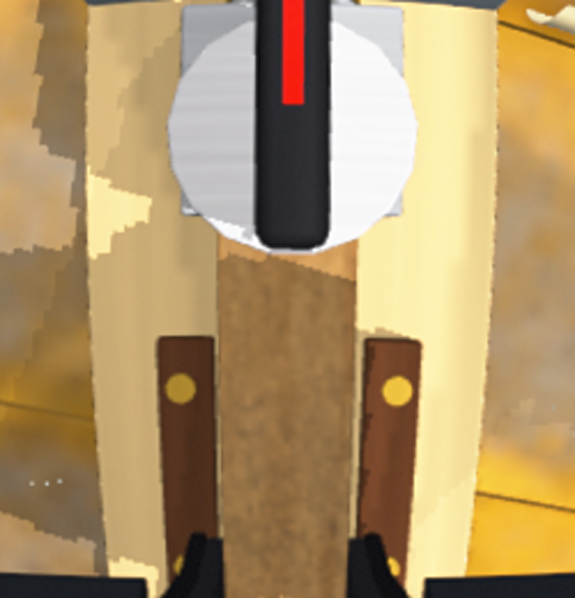

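>>> play_rows([
  [[1, 0.3, -0.3, 0, 0, 0], [1, 0, -0.3, 0, 0, 0], [0, 0, 0, 0, 0, 0], [0, 0, 0, 0, 0, 0], [0, 0, 0, 0, 0, 0]],
])

```text
time_s: 15.4
position: [0.5033, 0.0125, 0.0312]
tcp_rot: [[0.981, 0.195, -0.021], [0.195, -0.981, 0.002], [-0.02, -0.006, -1.0]]
force: [-17.1, -7.0, 6.4]
opening: 0.34
grasp_force: 30.1
```

>>> play_rows([
  [[0, 0, 0, 0, 0, 0], [0, 0, 0, 0, 0, 0], [0, 0, 0, 0, 0, 0], [0, 0, 0, 0, 0, 0], [0, 0, 0, 0, 0, 0]],
])

```text
time_s: 15.9
position: [0.5034, 0.0125, 0.0312]
tcp_rot: [[0.981, 0.195, -0.02], [0.195, -0.981, 0.002], [-0.02, -0.006, -1.0]]
force: [-15.5, -6.5, 6.5]
opening: 0.342
grasp_force: 30.1
```

Steady at rest, about 17 N of push against an 8 N spring. Handing in.

```bash
python3 -c "
from rig import bot
print(bot.hand_in())"
```

```text
the job is handed in; nothing more can be done
None
```

I turned the knob to its index line, laid the strip in the channel, and handed the job in with the gripper still holding the strip against the stop at about 17 N of push. The hand-in gave no verdict, and the short offcut was not touched.

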